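# Run down the jar lids, and replace the one that is cross-threaded

## Task

The lids of the two clamped sample jars have only been set on: screw each gently clockwise until it is snug and fully home. If one catches early, its thread is crossed: stop there without forcing it, back it off, put it in the steel bowl, and screw the spare lid from the gauze home on that jar instead. Try each lid on its own jar and do not disturb the standing bottles.

Things in the scene. Friction and masses are not known exactly. Their poses are not given: they have to be found in the camera images.
- jar_1: white jar in a round aluminium holder (90 mm wide, 20 high), fixed. lid_1 lies on it at the start. Origin: centre of the holder's underside; z up. Body 60 mm wide up to the shoulder, 61 mm up; rim 80 mm up; neck 41 mm wide, tapering to 36 at the rim. Thread 51 mm wide, right-hand, three starts 120 degrees apart (75 mm up; first on the jar's x axis), 21 mm advance a turn.
- jar_2: the same jar and holder again; lid_2 lies on it at the start. On both a blue dot on the shoulder marks each thread start. Lugs up to 60 degrees counter-clockwise (from above) of the starts: the lid rests level, free, lower edge 66.6 mm up at 12 degrees and 0.06 mm higher per degree more. Turned clockwise, the lugs pass under the starts and draw it down; then it lifts only after turning back.
- lid_1: blue lacquered steel screw lid, 60 mm wide round its ribbed skirt (pinch it there), 20 mm high, about 120 g, mouth down. Origin: centre of its lower edge; z up. Three lugs inside, 120 degrees apart, one on its x axis; a white dot on top marks each. At the start it lies on jar_1 unscrewed, lugs 6 to 18 degrees counter-clockwise of the thread starts.
- lid_2: the same lid, lying on jar_2 in the same way. A sound lid, not pressed down, turns easily (under 0.2 N m) all the way to home, where 0.3 N m is snug. A lid with a crossed thread stops hard about 16 degrees past the thread starts, some 50 degrees short of home, on either jar; that cannot be seen, only felt. Stop by 0.5 N m; 1.2 N m is forcing it.
- spare_lid: the same lid, sound, lying mouth down in the middle of a stack of white gauze, its lower edge 9 mm above the worktop, turned at random.
- bowl: round open bowl of bright steel for spoilt lids, loose, 128 mm across the rim, 71 mm high, inner floor 10 mm up and about 55 mm wide. Origin: centre of its underside.
- amber_bottle: bystander: brown bottle with black cap, 52 mm wide, 115 mm high; origin at its base.
- stain_bottle: bystander: dark violet bottle with white cap, 38 mm wide, 85 mm high; origin at its base.
- wash_bottle: bystander: white bottle with red cap, 60 mm wide, 150 mm high; origin at its base.
- lid_1_lug_a (a point): middle of a lug of lid_1: 24 mm from the lid's axis, 4.5 mm above its lower edge, 0 degrees from its x axis
- lid_1_lug_b (a point): middle of a lug of lid_1: 24 mm from the lid's axis, 4.5 mm above its lower edge, 120 degrees from its x axis
- lid_1_lug_c (a point): middle of a lug of lid_1: 24 mm from the lid's axis, 4.5 mm above its lower edge, 240 degrees from its x axis
- lid_2_lug_a (a point): middle of a lug of lid_2: 24 mm from the lid's axis, 4.5 mm above its lower edge, 0 degrees from its x axis
- lid_2_lug_b (a point): middle of a lug of lid_2: 24 mm from the lid's axis, 4.5 mm above its lower edge, 120 degrees from its x axis
- lid_2_lug_c (a point): middle of a lug of lid_2: 24 mm from the lid's axis, 4.5 mm above its lower edge, 240 degrees from its x axis
- spare_lid_lug_a (a point): middle of a lug of spare_lid: 24 mm from the lid's axis, 4.5 mm above its lower edge, 0 degrees from its x axis
- spare_lid_lug_b (a point): middle of a lug of spare_lid: 24 mm from the lid's axis, 4.5 mm above its lower edge, 120 degrees from its x axis
- spare_lid_lug_c (a point): middle of a lug of spare_lid: 24 mm from the lid's axis, 4.5 mm above its lower edge, 240 degrees from its x axis
- jar_1_home (a point): where one of the lugs stands when a lid is home on jar_1: 24 mm from the axis, 68 degrees clockwise of the first thread start, 68 mm up (lid's lower edge 63.5 mm up). The lid meets the rim some 25 degrees before; the rest of the turn takes up play until it is snug against a moulded end stop.
- jar_1_early (a point): where one of the lugs stands when a crossed lid catches on jar_1: 24 mm from the axis, 16 degrees clockwise of the first thread start, 69.5 mm up; a sound lid passes it freely
- jar_2_home (a point): where one of the lugs stands when a lid is home on jar_2: 24 mm from the axis, 68 degrees clockwise of the first thread start, 68 mm up (lid's lower edge 63.5 mm up). The lid meets the rim some 25 degrees before; the rest of the turn takes up play until it is snug against a moulded end stop.
- jar_2_early (a point): where one of the lugs stands when a crossed lid catches on jar_2: 24 mm from the axis, 16 degrees clockwise of the first thread start, 69.5 mm up; a sound lid passes it freely

How it is judged:
By the outcome, as a careful person would: the job done as asked, in the order asked, and still so for the second after the job is handed in, with the robot touching nothing.
It also fails if it takes over 72 s, if anything falls off the work surface, if the arm or the gripper's body presses on something with over 40 N, if the wrist force passes 120 N, or if a joint passes its speed limit or range.

## Robot

A 6-joint arm with a two-finger parallel gripper is mounted at the origin on a cart in front of the work surface, level with it; the furniture and walls round the work are solid. World frame = base frame: x ahead of the robot, y to its left, z up, the work surface at z = 0. Lengths are in m, angles in rad, forces in N, time in s.
With the tool pointing down it reaches from about 0.275 to 0.875 m from the base axis. Payload 12.5 kg.
Tool frame: the origin (TCP) lies midway between the tips of the shut fingers; the grasp point (between the pads) lies 19 mm behind it; z points along the fingers, y is the line along which they close (so a half turn about z gives the same grasp; the last joint's range is limited). The gripper opens to 85 mm and grips with 20 to 120 N. Pads are 22 mm wide; open, the fingers measure 114 mm over their backs; the gripper's body (76 mm by 85 mm) begins 54 mm behind the grasp point. The pads swing forward as they close: fully open they stand 13 mm farther back than shut.
Start: joints at [-1.357, 0.351, 1.652, -0, 1.139, -0.085], TCP at [0.162, -0.526, 0.231] pointing down, gripper open.
Joint ranges: [-2.75, 2.75], [-0.79, 2.1], [0.01, 2.65], [-1.57, 4.71], [0.07, 3.14], [-2.87, 2.87]. Speed limits (rad/s): [2.22, 2.22, 2.79, 3.14, 3.14, 3.14].

## Interface

Orientations are given as a unit quaternion [x, y, z, w].
In Python, from cell import r gives the robot as it stands. Calls block until the motion is done:
- r.move_to(position, orientation): joint-space move of the TCP to a pose.
- r.move_linear(position, rot=None, vel=0.15): straight line of the TCP; rot=None keeps the orientation; vel is the mean speed in m/s.
- r.set_joints(angles): joint-space move.
- r.set_gripper(opening, squeeze=None): opening from 0.0 (shut) to 1.0 (fully open); squeeze is the grip in N (None keeps the last); returns when the fingers have stopped.
- r.sleep(seconds).
- r.inverse_kinematics(position, orientation): joint angles nearest the present ones, or None.
- r.get_obs(): the state.
- r.get_image(name): name is "side" or "top"; returns a dict with "pixels" (384x512x3 uint8, red, green, blue), "depth" (384x512 float32, m along the optical axis (not along the pixel's ray), 0 where there is no reading), "fx", "fy", "cx", "cy" (pixels), "camera_from_world" (4x4, takes a point from world to camera coordinates). Camera axes: x right, y down, z forward; pixel columns grow to the right and rows downward; lengths in m; the calibration is good to about 2 mm. A picture is of the moment at which its call begins.
A pose or a line that the arm cannot do raises r.PlanningError and nothing moves.
- r.hand_in(): hands the job in; it is judged then, once.
Trained networks look in a picture, given as the dict that the camera call returned (one of the last four; its "shot" number tells which), for a name from the list of things; names that differ only in an ending like _2 or _b are one class to them, and where a whole thing is asked for, a point or a joint stands for the part that bears it (a point fixed in the world has none). Each returns a list of dicts, best first, with "score" (0 to 1); they miss things now and then, are a little off and sometimes report something else, mostly with a low value. They report only what shows in the picture. A call takes as long as a camera call.
- r.find_in(picture, label): "location" ([column, row] as shares, 0 to 1, of the picture: columns of its width, rows of its height, amid what is visible of it).
- r.cut_out(picture, label): "region" (384x512 bool, what is visible of it) and "location" ([column, row] as shares, 0 to 1, of the picture: columns of its width, rows of its height, amid what is visible of it).
- r.landmark_of(picture, label): "location" ([column, row] as shares, 0 to 1, of the picture: columns of its width, rows of its height: a listed point, or the origin of a listed thing).
The state is a dict: "t": time; "q": joint angles; "qvel": joint speeds; "effort": joint torques, N m; "tool_pos": TCP position; "ee_rot": TCP orientation; "contact_force": force on the tool from outside, world axes, zero at the start; "torque": the same for the moment, N m; "opening": opening from 0.0 (shut) to 1.0 (fully open); "finger_force": force on a finger pad.
Only numpy, scipy, OpenCV 4.12 (cv2) and the standard library are available. Lean on these libraries where they do the work, as an engineer would, in place of code of your own. Each camera call takes 0.05 s, during which the arm holds its last target. There are 200 camera calls.

## Working session

There is one attempt and no reset: what is moved stays moved. The work goes in short steps, each a Python script; the robot and the scene stay as the last script left them, time stands still between calls to the robot, and variables do not carry over. Pictures are saved under pics/ and viewed, at most 10 in all, crops included, and the job is handed in when it is done.

```bash
ls; mkdir -p pics; python3 - <<'E'
from cell import r
import cv2,numpy as np
a=r.get_image("top");b=r.get_image("side")
for n,p in(("top",a),("side",b)):
    cv2.imwrite(f"pics/{n}0.png",p["pixels"][:,:,::-1]); print(n,p["fx"],p["cx"],p["cy"],np.round(p["camera_from_world"],3).tolist())
    for l in["jar_1","lid_1","spare_lid","bowl","amber_bottle","stain_bottle","wash_bottle","lid_1_lug_a","jar_1_home"]:
        for d in r.landmark_of(p,l)[:10]:print(n,l,round(d["score"],2),np.round(np.array(d["location"])*[512,384],1))
o=r.get_obs();print({k:np.round(v,3).tolist() for k,v in o.items()})
E
```

```text
cell.py
pics
top 463.345235003875 251.82003157015322 193.12808187384496 [[0.026, -1.0, 0.005, -0.048], [-0.983, -0.026, -0.182, 0.543], [0.182, -0.0, -0.983, 1.303], [0.0, 0.0, 0.0, 1.0]]
top jar_1 0.93 [214.  199.6]
top jar_1 0.79 [286.9 212.7]
top jar_1 0.24 [283.2 210.8]
top lid_1 0.85 [215.7 193.2]
top lid_1 0.55 [290.1 212.7]
top spare_lid 0.57 [166.  222.4]
top bowl 0.82 [339.3 202.8]
top bowl 0.19 [214.6 196. ]
top amber_bottle 0.9 [180.1 160.7]
top amber_bottle 0.26 [154.3 220.1]
top stain_bottle 0.6 [205.8 159.5]
top stain_bottle 0.46 [293.5 220.3]
top wash_bottle 0.8 [350.8 159.7]
top wash_bottle 0.15 [177.9 161.5]
top lid_1_lug_a 0.76 [206.3 195.6]
top lid_1_lug_a 0.65 [219.7 203.9]
top lid_1_lug_a 0.61 [219.6 186.2]
top jar_1_home 0.87 [207.9 200.4]
top jar_1_home 0.5 [177.9 159.4]
side 348.08307299703233 256.4285453145828 190.21998355947088 [[0.98, -0.196, -0.024, -0.521], [-0.119, -0.489, -0.864, 0.117], [0.158, 0.85, -0.503, 0.921], [0.0, 0.0, 0.0, 1.0]]
side jar_1 0.91 [255.7 194.2]
side jar_1 0.66 [247.8 237.1]
side lid_1 0.77 [253.2 175.6]
side lid_1 0.62 [250.9 218.9]
side spare_lid 0.47 [221.9 177.3]
side bowl 0.96 [275.3 283.3]
side bowl 0.5 [217.7 171.2]
side amber_bottle 0.59 [280.9 175.3]
side stain_bottle 0.74 [290.3 187.7]
side lid_1_lug_a 0.8 [247.4 177. ]
side lid_1_lug_a 0.53 [258.5 173.9]
side lid_1_lug_a 0.52 [245.8 170.7]
side jar_1_home 0.9 [241.2 173.6]
{'t': 1.0, 'q': [-1.357, 0.351, 1.652, -0.0, 1.139, -0.085], 'qvel': [0.0, -0.0, -0.001, 0.001, 0.0, 0.001], 'effort': [-0.002, -50.603, -29.165, -0.0, 0.001, 0.0], 'tool_pos': [0.162, -0.526, 0.231], 'ee_rot': [0.989, 0.149, -0.0, -0.0], 'contact_force': [-0.293, 0.262, 0.407], 'torque': [0.029, 0.088, 0.026], 'finger_force': 0.0, 'opening': 1.001}
```

```bash
python3 - <<'E'
import cv2
a=cv2.imread("pics/top0.png");cv2.imwrite("pics/topc.png",cv2.resize(a[130:250,140:390],(800,384),interpolation=cv2.INTER_CUBIC))
b=cv2.imread("pics/side0.png");cv2.imwrite("pics/sidec.png",cv2.resize(b[120:300,150:370],(733,600),interpolation=cv2.INTER_CUBIC))
E
```

```text
(no output)
```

View pics/topc.png

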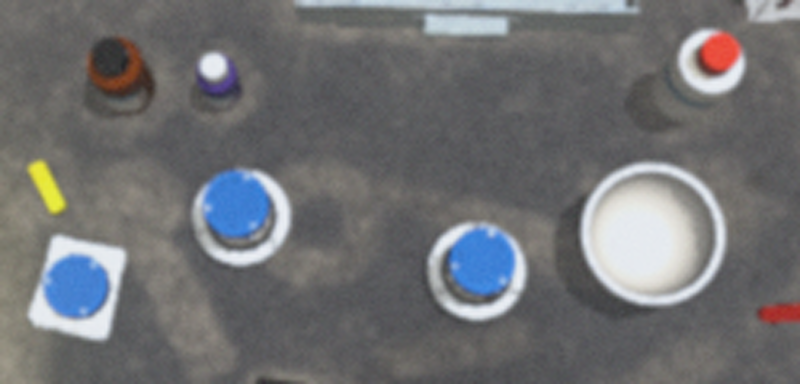

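View pics/sidec.png

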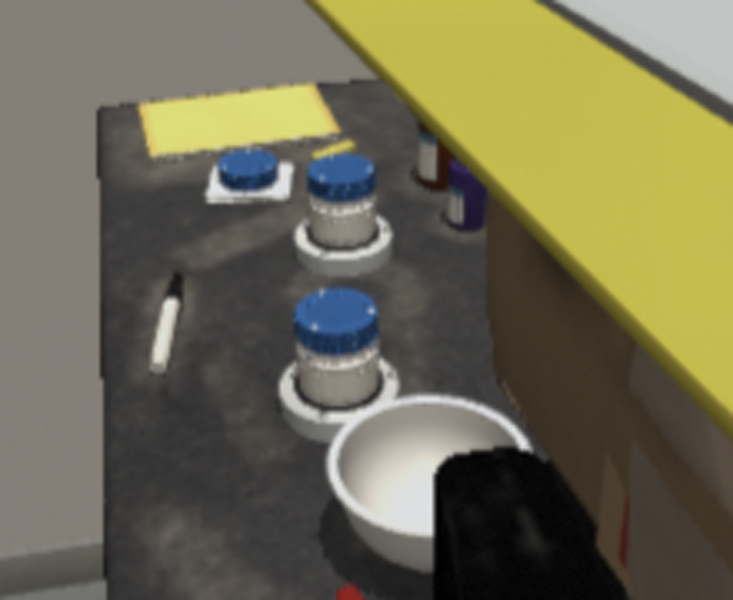

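The top crop shows the spare on the gauze at lower left, jar A with its lid at about full-frame (214,194), jar B at (290,212), the bowl at (343,203), and the bottles behind. The yellow beam in the side view needs a depth check.

```bash
cat > h.py <<'E'
import numpy as np,cv2
from scipy.optimize import minimize
def proj(p,P):
    M=p["camera_from_world"];c=np.atleast_2d(P)@M[:3,:3].T+M[:3,3]
    return np.c_[p["fx"]*c[:,0]/c[:,2]+p["cx"],p["fy"]*c[:,1]/c[:,2]+p["cy"]]
def onplane(p,uv,z):
    M=np.array(p["camera_from_world"]);R=M[:3,:3];o=-R.T@M[:3,3]
    d=np.c_[(uv[:,0]-p["cx"])/p["fx"],(uv[:,1]-p["cy"])/p["fy"],np.ones(len(uv))]@R
    return o+d*((z-o[2])/d[:,2])[:,None]
def cloud(p):
    v,u=np.mgrid[:384,:512];d=p["depth"];M=np.array(p["camera_from_world"])
    c=np.stack([(u-p["cx"])/p["fx"]*d,(v-p["cy"])/p["fy"]*d,d],-1)
    return (c-M[:3,3])@M[:3,:3]
def blue(p):
    i=p["pixels"].astype(int);return (i[...,2]-i[...,0]>50)&(i[...,2]>90)
T=np.linspace(0,2*np.pi,60)
def fitlid(p,xy,z0):
    """fit xy of a lid with lower edge z0 to the blue silhouette"""
    u0=proj(p,[*xy,z0+.01])[0].astype(int);w=30;S=4
    m=(blue(p)[u0[1]-w:u0[1]+w,u0[0]-w:u0[0]+w]*255).astype(np.uint8)
    n,l,st,ce=cv2.connectedComponentsWithStats(cv2.morphologyEx(m,cv2.MORPH_CLOSE,np.ones((3,3))))
    k=l[w-6:w+6,w-6:w+6];k=np.bincount(k[k>0]).argmax()
    h=cv2.convexHull(np.argwhere(l==k)[:,::-1].astype(np.int32));m=cv2.fillConvexPoly(np.zeros((2*w,2*w),np.uint8),h,255)
    mf=cv2.resize(m,None,fx=S,fy=S,interpolation=cv2.INTER_LINEAR)/255.
    def sil(x):
        P=np.vstack([np.c_[x[0]+.03*np.cos(T),x[1]+.03*np.sin(T),0*T+z] for z in(z0,z0+.02)])
        q=(proj(p,P)-u0+w+.5)*S-.5
        a=np.zeros((2*w*S,2*w*S),np.uint8);cv2.fillConvexPoly(a,cv2.convexHull(np.round(q*16).astype(np.int32)),255,cv2.LINE_AA,4);return a/255.
    f=lambda x:np.abs(sil(x)-mf).sum()
    s=minimize(f,xy,method="Nelder-Mead",options=dict(initial_simplex=np.array(xy)+np.array([[0,0],[.004,0],[0,.004]]),xatol=1e-4))
    return s.x,s.fun/mf.sum()
def lugang(p,xy,z0):
    """lug angle mod 120 (deg) from white dots on top"""
    u0=proj(p,[*xy,z0+.02])[0];v,u=np.mgrid[int(u0[1])-20:int(u0[1])+21,int(u0[0])-20:int(u0[0])+21]
    uv=np.c_[u.ravel(),v.ravel()];W=onplane(p,uv,z0+.02)[:,:2]-xy
    i=p["pixels"][uv[:,1],uv[:,0]].astype(float);rr=np.hypot(*W.T);k=(rr>.017)&(rr<.0275)
    w=i[:,0]-np.median(i[k,0]);w=np.clip(w,20,None)-20
    a=np.arctan2(W[:,1],W[:,0]);c=(w*np.exp(3j*a))[k].sum()/max(w[k].sum(),1)
    return np.degrees(np.angle(c))/3,abs(c),(w*rr)[k].sum()/max(w[k].sum(),1)
E
python3 - <<'E'
from cell import r
from h import *
a=r.get_image("top");b=r.get_image("side")
for n,uv,z in(("A",(215.7,193.2),.0666),("B",(290.1,212.7),.0666),("S",(164,220),.009)):
    x0=onplane(a,np.array([uv]),z+.02)[0,:2]
    for c,p in(("top",a),("side",b)):
        x,e=fitlid(p,x0,z);print(n,c,np.round(x,4),round(e,3),np.round(lugang(p,x,z),3))
C=cloud(a);D=cloud(b)
# holders/bowl
for n,l in(("bowl","bowl"),("amber","amber_bottle"),("stain","stain_bottle"),("wash","wash_bottle")):
    d=r.cut_out(a,l)[0];P=C[d["region"]];P=P[P[:,2]>.02]
    print(n,d["score"],np.round(np.median(P,0),3),np.round(P.min(0),3),np.round(P.max(0),3))
    if n=="bowl":
        m=d["region"].astype(np.uint8);R=P[P[:,2]>.06];(cx,cy),rad=cv2.minEnclosingCircle(R[:,:2].astype(np.float32));print("rim",cx,cy,rad)
        W=onplane(a,np.argwhere(cv2.morphologyEx(m,cv2.MORPH_GRADIENT,np.ones((3,3))))[:,::-1],.071)[:,:2];print("rim2",cv2.minEnclosingCircle(W.astype(np.float32)))
        Q=C[(np.hypot(C[...,0]-cx,C[...,1]-cy)<.066)];rr=np.hypot(Q[:,0]-cx,Q[:,1]-cy)
        print([(round(s,3),round(float(np.median(Q[(rr>s)&(rr<s+.005),2])),3)) for s in np.arange(0,.065,.005)])
# obstacles above .1 m
for n,K,p in(("top",C,a),("side",D,b)):
    ok=(p["depth"]>0)&(K[...,2]>.16)&(K[...,0]>.1)&(K[...,0]<1)&(abs(K[...,1])<.7);P=K[ok]
    g,ct=np.unique(np.round(P/.1).astype(int),axis=0,return_counts=True);print(n,[(x.tolist(),int(q)) for x,q in zip(g,ct) if q>40])
E
```

```text
A top [0.536  0.0759] 0.069 [-23.72    0.779   0.026]
A side [0.5371 0.087 ] 0.385 [-17.548   0.471   0.024]
B top [ 0.4905 -0.1449] 0.074 [-14.313   0.45    0.026]
B side [ 0.491  -0.1369] 0.318 [-17.582   0.832   0.025]
S top [0.4658 0.2255] 0.089 [-4.038e+01  4.000e-01  2.600e-02]
S side [0.4678 0.2416] 0.484 [-3.5188e+01  4.8700e-01  2.4000e-02]
bowl 0.83 [ 0.533 -0.316  0.044] [ 0.298 -0.36   0.02 ] [ 0.582 -0.034  1.381]
rim 0.42686939239501953 -0.19162483513355255 0.20397809147834778
rim2 ((0.5189574956893921, -0.2969703674316406), 0.06776764988899231)
[(np.float64(0.0), -0.002), (np.float64(0.005), -0.001), (np.float64(0.01), 0.0), (np.float64(0.015), -0.002), (np.float64(0.02), -0.001), (np.float64(0.025), -0.001), (np.float64(0.03), -0.001), (np.float64(0.035), 0.0), (np.float64(0.04), -0.0), (np.float64(0.045), -0.0), (np.float64(0.05), 0.0), (np.float64(0.055), -0.0), (np.float64(0.06), 0.001)]
amber 0.94 [0.649 0.184 0.087] [ 0.298 -0.034  0.02 ] [0.683 0.215 1.381]
stain 0.51 [0.652 0.099 0.062] [ 0.298 -0.034  0.021] [0.678 0.119 1.381]
wash 0.87 [ 0.655 -0.33   0.116]
[... 3549 characters left out ...]
, 1152), ([6, 5, 2], 318), ([6, 5, 3], 763), ([6, 5, 4], 856), ([6, 5, 5], 662), ([7, -6, 5], 62), ([7, -5, 5], 524), ([7, 5, 2], 208), ([7, 5, 3], 737), ([7, 5, 4], 839), ([7, 5, 5], 603), ([8, 5, 2], 53), ([8, 5, 3], 698), ([8, 5, 4], 799), ([8, 5, 5], 561), ([9, 5, 3], 660), ([9, 5, 4], 764), ([9, 5, 5], 512), ([10, -2, 4], 559), ([10, -2, 5], 1601), ([10, -1, 4], 775), ([10, -1, 5], 1211), ([10, 0, 4], 827), ([10, 0, 5], 846), ([10, 1, 4], 781), ([10, 1, 5], 599), ([10, 2, 3], 143), ([10, 2, 4], 624), ([10, 2, 5], 451), ([10, 3, 3], 226), ([10, 3, 4], 493), ([10, 3, 5], 341), ([10, 4, 3], 270), ([10, 4, 4], 394), ([10, 4, 5], 266), ([10, 5, 3], 143), ([10, 5, 4], 173), ([10, 5, 5], 118)]
```

```bash
sed -i 's/return (i\[...,2\]-i\[...,0\]>50)&(i\[...,2\]>90)/return (i[...,2]>1.5*i[...,0])\&(i[...,2]-i[...,0]>25)/' h.py
python3 - <<'E'
from cell import r
from h import *
a=r.get_image("top");b=r.get_image("side")
for n,x0,z in(("A",(.536,.076),.0668),("B",(.4905,-.145),.0668),("S",(.466,.2255),.009)):
    for c,p in(("top",a),("side",b)):
        x,e=fitlid(p,np.array(x0),z);print(n,c,np.round(x,4),round(e,3),np.round(lugang(p,x,z),3))
C=cloud(a)
cx,cy=onplane(a,np.array([[343.8,202.8]]),.071)[0,:2];print("bowl c",cx,cy)
Q=C[(np.hypot(C[...,0]-cx,C[...,1]-cy)<.066)];
R=Q[Q[:,2]>.062];A=np.c_[2*R[:,:2],np.ones(len(R))];s=np.linalg.lstsq(A,(R[:,:2]**2).sum(1),rcond=None)[0];print("fit",s[:2],np.sqrt(s[2]+s[0]**2+s[1]**2))
rr=np.hypot(Q[:,0]-s[0],Q[:,1]-s[1])
print([(round(float(t),3),round(float(np.median(Q[(rr>t)&(rr<t+.005),2])),3)) for t in np.arange(0,.065,.005)])
for n,p in(("top",a),("side",b)):
  for l in("lid_1_lug_a","jar_1_home"):
    for d in r.landmark_of(p,l)[:8]:
        W=onplane(p,np.array([d["location"]])*[512,384],.0712 if "lid" in l else .068)[0]
        for nm,c in(("A",(.536,.0759)),("B",(.4905,-.1449))):
            v=W[:2]-c
            if np.hypot(*v)<.035:print(n,l,nm,round(d["score"],2),np.round(v,3),round(np.degrees(np.arctan2(v[1],v[0])),1))
E
```

```text
A top [0.5359 0.0758] 0.09 [-23.075   0.796   0.026]
A side [0.5369 0.0825] 0.138 [-10.563   0.762   0.025]
B top [ 0.4897 -0.1449] 0.085 [-14.7     0.507   0.026]
B side [ 0.491  -0.1408] 0.073 [-16.847   0.967   0.025]
S top [0.4654 0.2241] 0.154 [-3.9884e+01  4.7000e-01  2.6000e-02]
S side [0.4667 0.2327] 0.188 [-4.0768e+01  6.7500e-01  2.5000e-02]
bowl c 0.5193840188822575 -0.29850247344159775
fit [ 0.5188204  -0.29689655] 0.060142211430697784
[(0.0, 0.011), (0.005, 0.008), (0.01, 0.008), (0.015, 0.01), (0.02, 0.009), (0.025, 0.01), (0.03, 0.013), (0.035, 0.017), (0.04, 0.022), (0.045, 0.029), (0.05, 0.038), (0.055, 0.06), (0.06, 0.068)]
top lid_1_lug_a A 0.89 [-0.025 -0.007] -163.3
top lid_1_lug_a A 0.83 [-0.005  0.023] 102.3
top lid_1_lug_a A 0.71 [ 0.019 -0.021] -47.4
top jar_1_home A 0.84 [-0.021  0.016] 142.2
top jar_1_home B 0.44 [-0.023  0.008] 159.4
side lid_1_lug_a A 0.77 [ 0.015 -0.014] -44.3
side lid_1_lug_a A 0.5 [-0.016 -0.021] -128.6
side jar_1_home A 0.77 [-0.027  0.008] 163.7
```

```bash
python3 - <<'E'
import cv2,numpy as np
a=cv2.imread("pics/top0.png");b=cv2.imread("pics/side0.png")
z=lambda i,c,s=16,k=12:cv2.resize(i[c[1]-s:c[1]+s,c[0]-s:c[0]+s],(2*s*k//1,2*s*k//1),interpolation=cv2.INTER_CUBIC)
t=np.hstack([cv2.resize(z(a,c),(260,260)) for c in((215,195),(290,213),(165,219))])
u=np.hstack([cv2.resize(z(b,c),(260,260)) for c in((252,178),(251,224),(224,171))])
cv2.imwrite("pics/mont.png",np.vstack([t,u]))
E
```

```text
(no output)
```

View pics/mont.png

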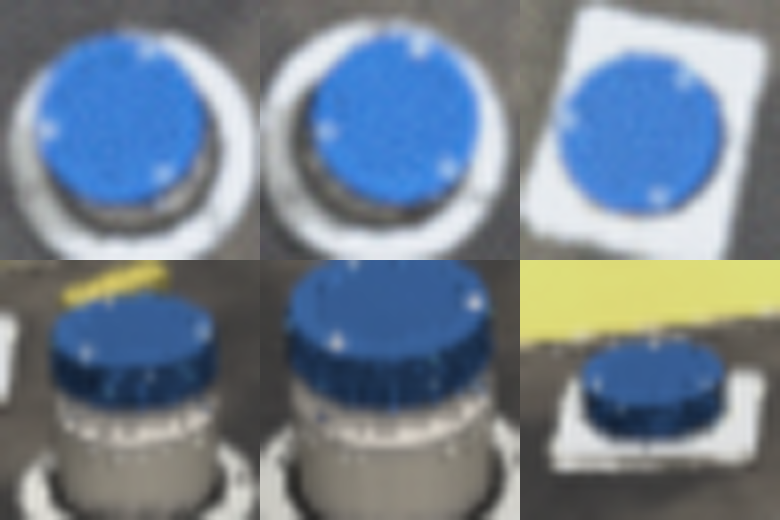

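Montage: the dots give lug angles (mod 120°) of about -22° for lid A, -16° for lid B and -40° for the spare. Next I'll check joint ranges for the turning stroke.

```bash
cat >> h.py <<'E'
def quat(psi):
    h=np.radians(psi)/2;return [np.cos(h),np.sin(h),0.,0.]
E
python3 - <<'E'
from cell import r
from h import *
for n,p in(("A",[.5364,.077,.15]),("B",[.4902,-.144,.15]),("S",[.466,.226,.12]),("bowl",[.519,-.297,.15])):
    for psi in range(-180,181,45):
        q=r.inverse_kinematics(p,quat(psi));print(n,psi,None if q is None else np.round(q,2).tolist())
print(r.get_obs()["t"])
E
```

```text
A -180 [0.06, 0.44, 1.75, -0.0, 0.96, -1.51]
A -135 [0.06, 0.44, 1.75, -0.0, 0.96, -2.3]
A -90 None
A -45 [0.06, 0.44, 1.75, -0.0, 0.96, 2.41]
A 0 [0.06, 0.44, 1.75, -0.0, 0.96, 1.63]
A 45 [0.06, 0.44, 1.75, -0.0, 0.96, 0.84]
A 90 [0.06, 0.44, 1.75, -0.0, 0.96, 0.06]
A 135 [0.06, 0.44, 1.75, -0.0, 0.96, -0.73]
A 180 [0.06, 0.44, 1.75, -0.0, 0.96, -1.51]
B -180 [-0.38, 0.39, 1.83, -0.0, 0.93, -1.95]
B -135 [-0.38, 0.39, 1.83, -0.0, 0.93, -2.73]
B -90 [-0.38, 0.39, 1.83, -0.0, 0.93, 2.76]
B -45 [-0.38, 0.39, 1.83, -0.0, 0.93, 1.98]
B 0 [-0.38, 0.39, 1.83, -0.0, 0.93, 1.19]
B 45 [-0.38, 0.39, 1.83, -0.0, 0.93, 0.41]
B 90 [-0.38, 0.39, 1.83, -0.0, 0.93, -0.38]
B 135 [-0.38, 0.39, 1.83, -0.0, 0.93, -1.16]
B 180 [-0.38, 0.39, 1.83, -0.0, 0.93, -1.95]
S -180 [0.36, 0.44, 1.83, -0.0, 0.87, -1.21]
S -135 [0.36, 0.44, 1.83, -0.0, 0.87, -1.99]
S -90 [0.36, 0.44, 1.83, -0.0, 0.87, -2.78]
S -45 [0.36, 0.44, 1.83, -0.0, 0.87, 2.72]
S 0 [0.36, 0.44, 1.83, -0.0, 0.87, 1.93]
S 45 [0.36, 0.44, 1.83, -0.0, 0.87, 1.15]
S 90 [0.36, 0.44, 1.83, -0.0, 0.87, 0.36]
S 135 [0.36, 0.44, 1.83, -0.0, 0.87, -0.42]
S 180 [0.36, 0.44, 1.83, -0.0, 0.87, -1.21]
bowl -180 [-0.6, 0.53, 1.6, -0.0, 1.02, -2.17]
bowl -135 None
bowl -90 [-0.6, 0.53, 1.6, -0.0, 1.02, 2.54]
bowl -45 [-0.6, 0.53, 1.6, -0.0, 1.02, 1.76]
bowl 0 [-0.6, 0.53, 1.6, -0.0, 1.02, 0.97]
bowl 45 [-0.6, 0.53, 1.6, -0.0, 1.02, 0.19]
bowl 90 [-0.6, 0.53, 1.6, -0.0, 1.02, -0.6]
bowl 135 [-0.6, 0.53, 1.6, -0.0, 1.02, -1.38]
bowl 180 [-0.6, 0.53, 1.6, -0.0, 1.02, -2.17]
1.6
```

```bash
cat >> h.py <<'E'
def st(r,tag=""):
    o=r.get_obs();print(tag,"t%.2f"%o["t"],"F",np.round(o["contact_force"],1),"M",np.round(o["torque"],2),"p",np.round(o["tool_pos"],4),"open %.3f ff %.1f"%(o["opening"],o["finger_force"]));return o
E
python3 - <<'E'
from cell import r
from h import *
c=[.4902,-.144]
r.move_to([*c,.14],quat(20));r.move_linear([*c,.063]);o0=st(r,"down")
r.set_gripper(.62,20);st(r,"g.62")
r.set_gripper(0,20);st(r,"grip")
E
```

```text
down t4.12 F [ 0.3 -0.2  1.3] M [ 0.04  0.02 -0.03] p [ 0.4905 -0.1444  0.0635] open 0.995 ff 0.0
g.62 t4.48 F [-0.5  0.7  6.6] M [ 0.16  0.03 -0.05] p [ 0.4908 -0.1441  0.0638] open 0.684 ff 23.0
grip t4.70 F [0.  0.4 6.6] M [ 0.13  0.04 -0.01] p [ 0.4908 -0.1441  0.0638] open 0.690 ff 23.0
```

```bash
python3 - <<'E'
from cell import r
from h import *
c=[.4902,-.144]
r.set_gripper(.85);r.move_linear([*c,.0632],quat(110),vel=.3);st(r,"rot")
r.set_gripper(.0,20);st(r,"grip")
r.move_linear([*c,.0640],vel=.1);st(r,"up")
r.move_linear([*c,.0646],vel=.1);o=st(r,"up");print(o["ee_rot"])
p=r.get_image("top");cv2.imwrite("pics/B1.png",cv2.resize(p["pixels"][185:245,260:320,::-1],(600,600),interpolation=cv2.INTER_CUBIC))
E
```

```text
rot t6.71 F [ 0.2  0.3 -0. ] M [0.04 0.05 0.01] p [ 0.4902 -0.144   0.0632] open 0.847 ff 0.0
grip t6.97 F [-0.2  1.   2.9] M [-0.03  0.1   0.05] p [ 0.4903 -0.144   0.0633] open 0.687 ff 23.0
up t7.22 F [ 0.3  0.5 -0.7] M [ 0.01 -0.   -0.02] p [ 0.4901 -0.1439  0.0639] open 0.692 ff 22.7
up t7.47 F [-0.2  0.4 -2.2] M [-0.05  0.03  0.05] p [ 0.4902 -0.144   0.0646] open 0.686 ff 22.7
[ 5.73587888e-01  8.19144026e-01 -1.41471180e-06 -1.19424472e-05]
```

```bash
cat >> h.py <<'E'
def turn(r,c,z,psi,total,step=3.,slope=.000058,lim=.35,zmin=0):
    """turn clockwise by total deg following the thread; give way to side forces; stop at lim N m"""
    c=np.array(c,float);done=0;z0=z
    while done<total-1e-6:
        done+=step;z=max(z-slope*step,zmin)
        r.move_linear([*c,z],quat(psi-done),vel=.3)
        O=[r.get_obs()]
        o=O[0];F=o["contact_force"];m=o["torque"][2]
        print("d%.1f t%.2f F"%(done,o["t"]),np.round(F,1),"Mz %.2f z %.4f ff %.0f"%(m,z,o["finger_force"]),np.round(c,4))
        if m>lim:
            print("LIMIT");break
        for k in(0,1):
            if abs(F[k])>2:c[k]+=np.clip(F[k]*4e-5,-4e-4,4e-4)
        if abs(F[2])>3:z+=np.clip(F[2]*3e-5,-3e-4,3e-4)
    return c,z,psi-done,done
E
python3 - <<'E'
from cell import r
from h import *
print(turn(r,[.4902,-.144],.0643,110,18))
E
```

```text
d3.0 t7.77 F [ 0.3 -0.8 -1. ] Mz 0.02 z 0.0641 ff 23 [ 0.4902 -0.144 ]
d6.0 t8.02 F [-0.3  0.9 -0.8] Mz 0.05 z 0.0640 ff 23 [ 0.4902 -0.144 ]
d9.0 t8.27 F [ 0.2  0.4 -1. ] Mz 0.00 z 0.0638 ff 23 [ 0.4902 -0.144 ]
d12.0 t8.52 F [ 0.5 -0.6 -1.6] Mz -0.02 z 0.0636 ff 23 [ 0.4902 -0.144 ]
d15.0 t8.77 F [-0.2  0.  -1.5] Mz -0.03 z 0.0634 ff 23 [ 0.4902 -0.144 ]
d18.0 t9.02 F [-0.2 -1.  -1.7] Mz 0.01 z 0.0633 ff 23 [ 0.4902 -0.144 ]
(array([ 0.4902, -0.144 ]), 0.06325600000000003, 92.0, 18.0)
```

```bash
python3 - <<'E'
from cell import r
from h import *
z=.06325
for i in range(4):
    z-=.0003;r.move_linear([.4902,-.144,z],vel=.1);o=st(r)
    if o["contact_force"][2]>.8:break
print(turn(r,[.4902,-.144],z,92,27,step=2,lim=.3))
E
```

```text
t9.27 F [-1.4 -0.  -1.6] M [ 0.04 -0.09 -0.02] p [ 0.4902 -0.144   0.0629] open 0.684 ff 22.7
 t9.52 F [-0.2 -0.5 -1.8] M [-0.05 -0.04 -0.01] p [ 0.4902 -0.144   0.0627] open 0.683 ff 22.7
 t9.77 F [-0.2  0.9 -0.5] M [-0.05  0.01 -0.02] p [ 0.4902 -0.144   0.0624] open 0.687 ff 22.8
 t10.02 F [-1.4 -0.2  4.3] M [ 0.1   0.15 -0.02] p [ 0.4903 -0.144   0.0622] open 0.683 ff 23.1
d2.0 t10.27 F [-0.5  0.9  2.9] Mz -0.04 z 0.0619 ff 23 [ 0.4902 -0.144 ]
d4.0 t10.52 F [0.2 0.8 3.3] Mz -0.11 z 0.0618 ff 23 [ 0.4902 -0.144 ]
d6.0 t10.77 F [-0.1  0.   3.7] Mz -0.09 z 0.0618 ff 23 [ 0.4902 -0.144 ]
d8.0 t11.02 F [ 0.4 -0.5  3.3] Mz -0.09 z 0.0618 ff 23 [ 0.4902 -0.144 ]
d10.0 t11.27 F [0.2 0.2 3. ] Mz -0.07 z 0.0618 ff 23 [ 0.4902 -0.144 ]
d12.0 t11.52 F [1.  0.5 1.5] Mz 0.41 z 0.0618 ff 23 [ 0.4902 -0.144 ]
LIMIT
(array([ 0.4902, -0.144 ]), np.float64(0.06175456181758467), 80, 12)
```

```bash
python3 - <<'E'
from cell import r
from h import *
r.move_linear([.4902,-.144,.0621],quat(86),vel=.3);st(r)
print(turn(r,[.4902,-.144],.0622,86,9,step=1.5,lim=.33))
E
```

```text
t11.78 F [0.2 0.7 1.2] M [0.03 0.01 0.01] p [ 0.49  -0.144  0.062] open 0.686 ff 22.9
d1.5 t12.03 F [-0.1 -0.2  0.1] Mz -0.04 z 0.0621 ff 23 [ 0.4902 -0.144 ]
d3.0 t12.28 F [-0.2 -1.2 -0.8] Mz -0.06 z 0.0620 ff 23 [ 0.4902 -0.144 ]
d4.5 t12.53 F [ 0.6  0.7 -1.3] Mz 0.06 z 0.0619 ff 23 [ 0.4902 -0.144 ]
d6.0 t12.78 F [0.7 1.9 0.9] Mz 0.45 z 0.0619 ff 23 [ 0.4902 -0.144 ]
LIMIT
(array([ 0.4902, -0.144 ]), 0.06185200000000001, 80.0, 6.0)
```

Hard stop again at the same angle, about 30° in. This lid's thread is crossed, so I'll back it off and put it in the bowl.

```bash
python3 - <<'E'
from cell import r
from h import *
z=.0620;c=[.4902,-.144]
for a in(88,96,104,112,120):
    r.move_linear([*c,z+.00006*(a-80)+.0001],quat(a),vel=.3);o=st(r,"back%d"%a)
r.move_linear([*c,.068],vel=.1);o=st(r,"lift")
assert o["contact_force"][2]>-8
r.move_linear([*c,.15],vel=.25);st(r,"up")
E
```

```text
back88 t13.07 F [-0.6  0.4 -1.5] M [ 0.02  0.   -0.01] p [ 0.4901 -0.144   0.0625] open 0.686 ff 22.7
back96 t13.36 F [ 0.3  0.3 -0.4] M [ 0.03  0.01 -0.  ] p [ 0.4902 -0.144   0.063 ] open 0.687 ff 22.7
back104 t13.65 F [-0.7 -0.2 -1.2] M [ 0.05 -0.03 -0.  ] p [ 0.4902 -0.144   0.0635] open 0.682 ff 22.7
back112 t13.94 F [ 0.1 -1.1 -1.4] M [ 0.02 -0.03  0.03] p [ 0.4902 -0.144   0.064 ] open 0.688 ff 22.7
back120 t14.23 F [-0.1 -0.5 -1.2] M [ 0.01 -0.06 -0.04] p [ 0.4902 -0.144   0.0645] open 0.685 ff 22.7
lift t14.48 F [ 0.  -0.5 -0.2] M [ 0.02  0.02 -0.  ] p [ 0.4903 -0.1441  0.0683] open 0.686 ff 22.7
up t14.96 F [-0.6  0.1 -2.5] M [-0.    0.   -0.03] p [ 0.4902 -0.144   0.1503] open 0.685 ff 22.7
```

```bash
python3 - <<'E'
from cell import r
from h import *
b=[.519,-.297]
r.move_linear([*b,.15],quat(90),vel=.3)
r.move_linear([*b,.05],vel=.2);o=st(r,"in")
if abs(o["contact_force"][2])<6:
    r.move_linear([*b,.036],vel=.1);o=st(r,"in")
r.set_gripper(.76);st(r,"open");r.sleep(.2)
r.move_linear([*b,.13],vel=.25);st(r,"up")
r.set_gripper(1.0)
r.move_to([.40,.226,.14],quat(60));st(r,"S")
a=r.get_image("top");cv2.imwrite("pics/t2.png",cv2.resize(a["pixels"][180:236,270:370,::-1],(800,448),interpolation=cv2.INTER_CUBIC))
s=r.get_image("side")
x,e=fitlid(a,np.array([.5359,.0758]),.0668);print("A",x,e)
print(fitlid(s,np.array([.49,-.144]),.0668) if 0 else "")
import pickle;pickle.dump((a,s),open("p2.pkl","wb"))
E
```

```text
in t16.28 F [ 1.  -0.6  0.2] M [-0.02 -0.06  0.02] p [ 0.5196 -0.2968  0.051 ] open 0.684 ff 22.7
in t16.57 F [-0.2  0.1 -0.5] M [ 0.02 -0.05  0.02] p [ 0.519  -0.2969  0.0363] open 0.685 ff 22.7
open t16.81 F [0.7 0.2 0.8] M [-0.04 -0.04  0.01] p [ 0.5193 -0.2972  0.0366] open 0.761 ff 0.0
up t17.53 F [0.  0.1 0. ] M [-0.02  0.01 -0.04] p [ 0.519  -0.297   0.1304] open 0.762 ff 0.0
S t19.82 F [ 0.1 -0.3 -0.3] M [-0.   -0.01 -0.02] p [0.4004 0.2257 0.14  ] open 0.999 ff 0.0
A [0.53590035 0.07580117] 0.0903236554411857
```

View pics/t2.png

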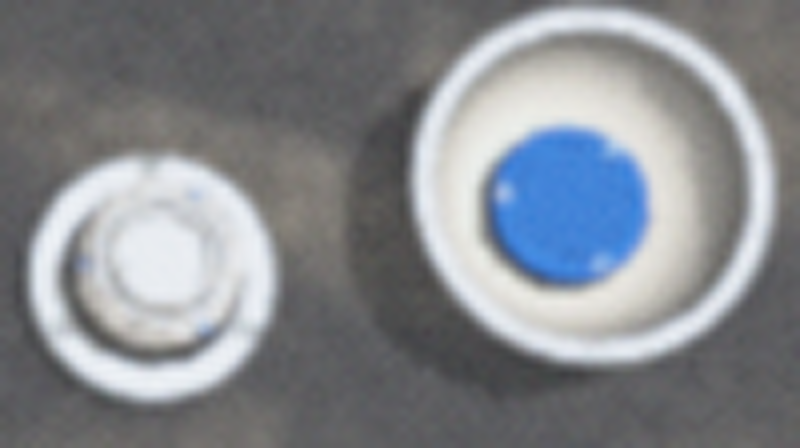

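The crossed lid is in the bowl (about (570,205) in the crop). The open jar's rim is at about (155,256), with thread-start dots at (196,194), (84,262) and (204,328).

```bash
python3 - <<'E'
from h import *
import pickle
a,s=pickle.load(open("p2.pkl","rb"))
f=lambda u,v,z:onplane(a,np.array([[270+(u+.5)/8-.5,180+(v+.5)/8-.5]]),z)[0,:2]
print("rim",f(155,256,.08),"holder",f(152,278,.02))
D=np.array([f(u,v,.061) for u,v in((196,194),(84,262),(204,328))]);c=D.mean(0)
print("dots",D,c)
for c in(c,np.array([.4902,-.144])):
    v=D-c;print(np.degrees(np.arctan2(v[:,1],v[:,0])),np.hypot(*v.T))
for w,nm in((s,"side"),):
    cv2.imwrite("pics/s2.png",cv2.resize(s["pixels"][195:265,215:290,::-1],(600,560),interpolation=cv2.INTER_CUBIC))
E
```

```text
rim [ 0.48854484 -0.14077584] holder [ 0.48909051 -0.14469022]
dots [[ 0.5143012  -0.15687664]
 [ 0.48847934 -0.11684205]
 [ 0.46574985 -0.16018587]] [ 0.48951013 -0.14463485]
[ -26.28008449   92.1240384  -146.79540423] [0.02764884 0.02781191 0.02839691]
[ -28.11443237   93.62527862 -146.49565472] [0.02732537 0.0272124  0.02932221]
```

```bash
python3 - <<'E'
from cell import r
from h import *
c=[.4657,.2246]
r.move_to([*c,.06],quat(-7));r.move_linear([*c,.010],vel=.15);st(r,"down")
r.set_gripper(0,20);st(r,"g1")
r.set_gripper(.85);r.move_linear([*c,.010],quat(83),vel=.4)
r.set_gripper(0,25);st(r,"g2")
r.move_linear([*c,.05],vel=.2);o=st(r,"lift")
r.move_linear([*c,.13],vel=.3)
r.move_to([.49,-.1443,.13],quat(120));st(r,"over")
E
```

```text
down t21.44 F [ 0.7 -0.3 -0. ] M [-0.04  0.02  0.05] p [0.4658 0.2247 0.0104] open 1.001 ff 0.0
g1 t21.81 F [-3.5 -0.3  8.9] M [-0.05  0.37  0.1 ] p [0.4663 0.2249 0.0113] open 0.691 ff 19.7
g2 t24.11 F [-2.1 -0.9  6.1] M [-0.1   0.26  0.07] p [0.4658 0.2246 0.0104] open 0.690 ff 25.7
lift t24.46 F [-0.5  0.2 -0.8] M [-0.03  0.02 -0.03] p [0.466  0.2247 0.0505] open 0.685 ff 27.4
over t26.26 F [-0.4  0.  -1. ] M [-0.05 -0.03  0.02] p [ 0.4899 -0.1436  0.1294] open 0.683 ff 27.5
```

```bash
python3 - <<'E'
from cell import r
from h import *
c=[.49,-.1443]
r.move_linear([*c,.0725],vel=.2);o=st(r,"near")
z=.0725
while z>.0665:
    z-=.0006;r.move_linear([*c,z],vel=.1);o=st(r,"z%.4f"%z)
    if o["contact_force"][2]>2:break
E
```

```text
near t26.69 F [-0.6 -1.2  0.1] M [ 0.02 -0.02 -0.04] p [ 0.4901 -0.1437  0.0727] open 0.685 ff 27.5
z0.0719 t26.94 F [-0.   0.5 -1.8] M [0.02 0.01 0.02] p [ 0.4904 -0.1443  0.0728] open 0.687 ff 27.5
z0.0713 t27.19 F [ 0.3  0.3 -0.8] M [ 0.02  0.02 -0.01] p [ 0.49   -0.1443  0.0715] open 0.682 ff 27.5
z0.0707 t27.44 F [-0.5  0.2 -0.4] M [-0.01  0.02 -0.01] p [ 0.49   -0.1443  0.0707] open 0.687 ff 27.5
z0.0701 t27.69 F [ 0.2 -0.2 -0.9] M [-0.01 -0.06  0.01] p [ 0.49   -0.1443  0.07  ] open 0.690 ff 27.5
z0.0695 t27.94 F [ 0.5 -0.2 -0.6] M [-0.07 -0.01 -0.01] p [ 0.49   -0.1443  0.0695] open 0.681 ff 27.5
z0.0689 t28.19 F [ 1.2 -0.  -0.8] M [-0.01 -0.01  0.02] p [ 0.49   -0.1443  0.0689] open 0.683 ff 27.6
z0.0683 t28.44 F [-2.   0.1  4.1] M [ 0.08  0.23 -0.05] p [ 0.4902 -0.1444  0.0686] open 0.684 ff 28.0
```

Contact is at the predicted height, so the lid is seated. Turning it now.

```bash
python3 - <<'E'
from cell import r
from h import *
print(turn(r,[.49,-.1443],.0685,120,80,step=4,lim=.3,zmin=.0645))
E
```

```text
d4.0 t28.69 F [0.8 0.5 2.4] Mz -0.14 z 0.0683 ff 28 [ 0.49   -0.1443]
d8.0 t28.94 F [-0.1  0.6  4.2] Mz -0.12 z 0.0680 ff 28 [ 0.49   -0.1443]
d12.0 t29.19 F [ 0.1 -0.3  3.2] Mz -0.16 z 0.0679 ff 28 [ 0.49   -0.1443]
d16.0 t29.44 F [-1.   0.2  2.3] Mz -0.10 z 0.0678 ff 28 [ 0.49   -0.1443]
d20.0 t29.69 F [0.1 0.7 2.8] Mz -0.08 z 0.0676 ff 28 [ 0.49   -0.1443]
d24.0 t29.94 F [ 0.2 -1.   2. ] Mz -0.04 z 0.0673 ff 28 [ 0.49   -0.1443]
d28.0 t30.19 F [-1.2 -0.3  2.6] Mz -0.02 z 0.0671 ff 28 [ 0.49   -0.1443]
d32.0 t30.44 F [-0.4 -0.7  2.3] Mz -0.08 z 0.0669 ff 28 [ 0.49   -0.1443]
d36.0 t30.69 F [-0.3 -0.4  2.5] Mz -0.10 z 0.0666 ff 28 [ 0.49   -0.1443]
d40.0 t30.94 F [0.9 0.7 1.4] Mz -0.10 z 0.0664 ff 28 [ 0.49   -0.1443]
d44.0 t31.19 F [ 0.2 -0.3  1.9] Mz -0.10 z 0.0662 ff 28 [ 0.49   -0.1443]
d48.0 t31.44 F [-1.   1.   1.3] Mz -0.06 z 0.0659 ff 28 [ 0.49   -0.1443]
d52.0 t31.69 F [ 0.2 -0.5  2.6] Mz -0.03 z 0.0657 ff 28 [ 0.49   -0.1443]
d56.0 t31.94 F [-0.   1.1  2.5] Mz -0.08 z 0.0655 ff 28 [ 0.49   -0.1443]
d60.0 t32.19 F [-0.2 -0.3  1.6] Mz -0.02 z 0.0652 ff 28 [ 0.49   -0.1443]
d64.0 t32.44 F [-0.2  0.2  0.7] Mz -0.05 z 0.0650 ff 28 [ 0.49   -0.1443]
d68.0 t32.69 F [-1.  -0.2  4.5] Mz -0.03 z 0.0648 ff 28 [ 0.49   -0.1443]
d72.0 t32.94 F [-0.2  0.9  5.8] Mz -0.08 z 0.0647 ff 28 [ 0.49   -0.1443]
d76.0 t33.19 F [-0.7  1.1  5.7] Mz -0.06 z 0.0646 ff 28 [ 0.49   -0.1443]
d80.0 t33.44 F [-0.2  0.3  6.3] Mz -0.11 z 0.0646 ff 28 [ 0.49   -0.1443]
(array([ 0.49  , -0.1443]), np.float64(0.06474883690143289), 40, 80)
```

```bash
python3 - <<'E'
from cell import r
from h import *
print(turn(r,[.49,-.1443],.0649,40,24,step=2,slope=0,lim=.33,zmin=.0648));r.sleep(.1);st(r)
E
```

```text
d2.0 t33.69 F [0.2 0.6 3.8] Mz -0.04 z 0.0649 ff 28 [ 0.49   -0.1443]
d4.0 t33.94 F [ 0.6 -0.2  2.3] Mz 0.02 z 0.0650 ff 28 [ 0.49   -0.1443]
d6.0 t34.19 F [-0.1  0.9  1.9] Mz -0.02 z 0.0650 ff 28 [ 0.49   -0.1443]
d8.0 t34.44 F [-0.  -0.3  2.2] Mz -0.03 z 0.0650 ff 28 [ 0.49   -0.1443]
d10.0 t34.69 F [1.2 0.7 2.8] Mz -0.02 z 0.0650 ff 28 [ 0.49   -0.1443]
d12.0 t34.94 F [0.6 0.  1.4] Mz -0.08 z 0.0650 ff 28 [ 0.49   -0.1443]
d14.0 t35.19 F [-0.1 -0.6  1.6] Mz -0.04 z 0.0650 ff 28 [ 0.49   -0.1443]
d16.0 t35.44 F [-0.1  0.3  1.5] Mz 0.07 z 0.0650 ff 28 [ 0.49   -0.1443]
d18.0 t35.69 F [0.5 0.2 1.6] Mz 0.71 z 0.0650 ff 28 [ 0.49   -0.1443]
LIMIT
(array([ 0.49  , -0.1443]), np.float64(0.0650151740970727), 22, 18)
 t35.79 F [0.4 0.  1.5] M [0.02 0.02 0.83] p [ 0.49   -0.1443  0.065 ] open 0.687 ff 28.2
```

```bash
python3 - <<'E'
from cell import r
from h import *
r.move_linear([.49,-.1443,.065],quat(23),vel=.3);st(r,"relax")
r.set_gripper(1.0);st(r,"open")
r.move_linear([.49,-.1443,.14],vel=.3)
c=[.5363,.0765]
r.move_to([*c,.14],quat(20));r.move_linear([*c,.0655],vel=.15);st(r,"down")
r.set_gripper(0,20);st(r,"g1")
r.set_gripper(.85);r.move_linear([*c,.0655],quat(110),vel=.5)
r.set_gripper(0,22);st(r,"g2")
z=.0655
for i in range(4):
    z+=.0003;r.move_linear([*c,z],vel=.1);o=st(r,"z%.4f"%z)
    if o["contact_force"][2]<3:break
E
```

```text
relax t36.04 F [-0.5  0.3  1.4] M [ 0.11 -0.02  0.53] p [ 0.49   -0.1443  0.065 ] open 0.683 ff 28.0
open t36.43 F [-0.2 -0.5 -0.6] M [-0.04 -0.02 -0.05] p [ 0.49   -0.1443  0.065 ] open 0.997 ff 0.0
down t38.38 F [ 0.1 -0.3  1.1] M [-0.05 -0.01 -0.03] p [0.5368 0.076  0.0661] open 1.000 ff 0.0
g1 t38.74 F [ 0.8 -2.2  6.2] M [-0.47  0.06 -0.04] p [0.537  0.0763 0.0665] open 0.688 ff 20.7
g2 t41.01 F [1.3 2.1 2.4] M [ 0.2  -0.14 -0.01] p [0.5366 0.0766 0.0657] open 0.685 ff 23.2
z0.0658 t41.26 F [0.4 0.4 0.7] M [ 0.12 -0.1   0.03] p [0.5364 0.0765 0.0658] open 0.682 ff 23.8
```

```bash
python3 - <<'E'
from cell import r
from h import *
c,z,psi,d=turn(r,[.5363,.0765],.0658,110,18,step=3,lim=.3)
if d==18: print(turn(r,c,z,psi,20,step=2,lim=.25))
E
```

```text
d3.0 t41.51 F [-0.9  0.8  1.7] Mz -0.06 z 0.0656 ff 24 [0.5363 0.0765]
d6.0 t41.76 F [-0.1 -0.7  1.4] Mz -0.09 z 0.0655 ff 24 [0.5363 0.0765]
d9.0 t42.01 F [-0.4  0.2  1.7] Mz -0.08 z 0.0653 ff 24 [0.5363 0.0765]
d12.0 t42.26 F [0.3 0.1 1.2] Mz -0.05 z 0.0651 ff 24 [0.5363 0.0765]
d15.0 t42.51 F [-0.   0.7  0.9] Mz 0.03 z 0.0649 ff 24 [0.5363 0.0765]
d18.0 t42.76 F [ 0.1 -1.1  2.3] Mz -0.05 z 0.0648 ff 24 [0.5363 0.0765]
d2.0 t43.01 F [ 0.3  0.3 -0.1] Mz -0.01 z 0.0646 ff 24 [0.5363 0.0765]
d4.0 t43.26 F [0.2 0.8 0.1] Mz -0.04 z 0.0645 ff 24 [0.5363 0.0765]
d6.0 t43.51 F [ 0.7 -0.1  0.3] Mz -0.02 z 0.0644 ff 24 [0.5363 0.0765]
d8.0 t43.76 F [-1.1  0.3 -0. ] Mz -0.01 z 0.0643 ff 24 [0.5363 0.0765]
d10.0 t44.01 F [0.2 1.  1.5] Mz -0.06 z 0.0642 ff 24 [0.5363 0.0765]
d12.0 t44.26 F [-0.2 -0.3  0.9] Mz -0.04 z 0.0641 ff 24 [0.5363 0.0765]
d14.0 t44.51 F [-0.3  0.   1. ] Mz -0.05 z 0.0639 ff 24 [0.5363 0.0765]
d16.0 t44.76 F [-0.3 -0.5  1.5] Mz -0.07 z 0.0638 ff 24 [0.5363 0.0765]
d18.0 t45.01 F [ 0.4 -0.4  0.7] Mz -0.03 z 0.0637 ff 24 [0.5363 0.0765]
d20.0 t45.26 F [0.4 0.9 0.5] Mz -0.01 z 0.0636 ff 24 [0.5363 0.0765]
(array([0.5363, 0.0765]), 0.06359599999999999, 72, 20)
```

Past 38° with no catch, so this lid is sound. Turning on to home.

```bash
python3 - <<'E'
from cell import r
from h import *
c,z,psi,d=turn(r,[.5363,.0765],.0636,72,30,step=3,lim=.3,zmin=.0626)
if d==30: c,z,psi,d=turn(r,c,z,psi,26,step=1.5,slope=0,lim=.33)
print(c,z,psi)
E
```

```text
d3.0 t45.51 F [ 0.  -0.3  0.4] Mz -0.02 z 0.0634 ff 24 [0.5363 0.0765]
d6.0 t45.76 F [-0.3 -0.3  0.5] Mz -0.05 z 0.0633 ff 24 [0.5363 0.0765]
d9.0 t46.01 F [-0.2  0.   1.3] Mz -0.03 z 0.0631 ff 24 [0.5363 0.0765]
d12.0 t46.26 F [ 0.  -0.1  0.7] Mz -0.01 z 0.0629 ff 24 [0.5363 0.0765]
d15.0 t46.51 F [ 0.2 -0.4  1.1] Mz -0.04 z 0.0627 ff 24 [0.5363 0.0765]
d18.0 t46.76 F [-0.5  0.2  0.6] Mz 0.06 z 0.0626 ff 24 [0.5363 0.0765]
d21.0 t47.01 F [-0.5 -0.2  2.9] Mz 0.05 z 0.0626 ff 24 [0.5363 0.0765]
d24.0 t47.26 F [-0.7 -0.5  0.8] Mz -0.02 z 0.0626 ff 24 [0.5363 0.0765]
d27.0 t47.51 F [-0.5 -0.7  1.9] Mz -0.01 z 0.0626 ff 24 [0.5363 0.0765]
d30.0 t47.76 F [-0.7 -0.5  0.7] Mz -0.09 z 0.0626 ff 24 [0.5363 0.0765]
d1.5 t48.01 F [-1.1  0.3  0.2] Mz -0.03 z 0.0626 ff 24 [0.5363 0.0765]
d3.0 t48.26 F [-1.4 -0.5  1.2] Mz -0.01 z 0.0626 ff 24 [0.5363 0.0765]
d4.5 t48.51 F [-0.5 -0.8  1.8] Mz 0.00 z 0.0626 ff 24 [0.5363 0.0765]
d6.0 t48.76 F [-0.5 -0.3  1.5] Mz 0.01 z 0.0626 ff 24 [0.5363 0.0765]
d7.5 t49.01 F [-1.3 -0.5  2. ] Mz 0.01 z 0.0626 ff 24 [0.5363 0.0765]
d9.0 t49.26 F [-0.6 -0.2  2.5] Mz 0.00 z 0.0626 ff 24 [0.5363 0.0765]
d10.5 t49.51 F [-0.3 -0.9  2.1] Mz 0.00 z 0.0626 ff 24 [0.5363 0.0765]
d12.0 t49.76 F [-0.7 -0.9  1.6] Mz -0.04 z 0.0626 ff 24 [0.5363 0.0765]
d13.5 t50.01 F [-1.1 -0.4  1.6] Mz 0.01 z 0.0626 ff 24 [0.5363 0.0765]
d15.0 t50.26 F [-1.5 -0.7  2.7] Mz -0.03 z 0.0626 ff 24 [0.5363 0.0765]
d16.5 t50.51 F [-1.4 -1.2  1.9] Mz 0.01 z 0.0626 ff 24 [0.5363 0.0765]
d18.0 t50.76 F [-2.7 -2.5  4.3] Mz 0.13 z 0.0626 ff 24 [0.5363 0.0765]
d19.5 t51.01 F [-2.3 -2.8  2.7] Mz 0.53 z 0.0627 ff 25 [0.5362 0.0764]
LIMIT
[0.53619029 0.07639806] 0.06272906887744202 22.5
```

```bash
python3 - <<'E'
from cell import r
from h import *
c=[.5362,.0764]
r.sleep(.1);st(r,"snug");r.set_gripper(1.0);st(r,"open")
r.move_linear([*c,.15],vel=.3);r.move_to([.38,.08,.25],quat(20));st(r)
a=r.get_image("top");s=r.get_image("side")
cv2.imwrite("pics/t3.png",cv2.resize(np.vstack([a["pixels"][130:250,140:390],s["pixels"][150:270,150:400]])[:,:,::-1],(625,600),interpolation=cv2.INTER_CUBIC))
for x,z in(((.536,.0758),.0635),((.4897,-.1449),.0635)):
    x,e=fitlid(a,np.array(x),z);print(x,e,lugang(a,x,z))
E
```

```text
snug t51.11 F [-2.6 -2.2  0.4] M [-0.35  0.35  0.53] p [0.5361 0.0764 0.0626] open 0.688 ff 24.6
open t51.50 F [ 0.4 -0.2 -0.1] M [ 0.06  0.05 -0.  ] p [0.5363 0.0765 0.0628] open 0.997 ff 0.0
 t52.71 F [ 0.2 -0.3 -0.2] M [-0. -0. -0.] p [0.3806 0.08   0.2493] open 0.997 ff 0.0
[0.5356566  0.07587735] 0.07685661665131899 (np.float64(11.122376794638745), np.float64(0.658902704329586), np.float64(0.025443685041974157))
[ 0.48948463 -0.14428076] 0.0730302824551874 (np.float64(23.868209961323245), np.float64(0.7475253795988213), np.float64(0.02552610119738788))
```

View pics/t3.png

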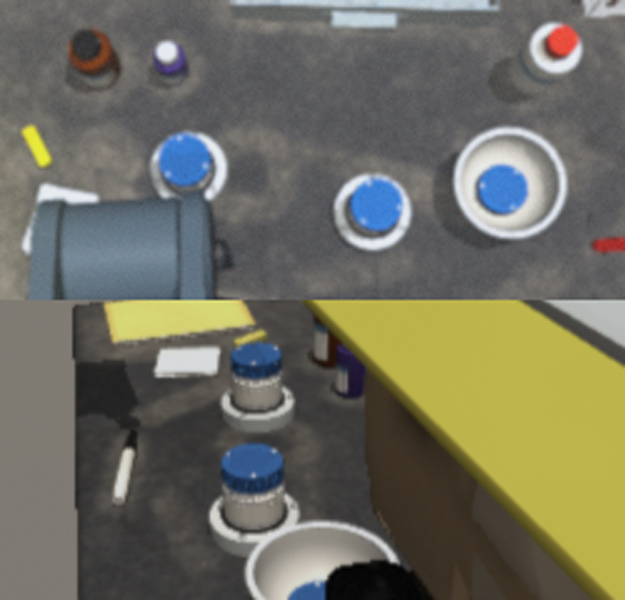

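Both lids are on and level at about (186,160) and (376,206), the crossed one is in the bowl at (503,190), and the bottles stand. Jar B's lug angle of 24° matches home, and lid A has turned about 87°.

```bash
python3 -c "
from cell import r
print(r.hand_in())"
```

```text
the job is handed in; nothing more can be done
None
```

Handed in at about 53 s of the 72 s limit: one lid was sound and is screwed home; the other (on the jar nearer the bowl) caught early, so it is in the steel bowl with the spare screwed home in its place (that stop briefly read 0.83 N m), and the bottles were not touched.

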